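Snap the sample dish onto its display stand

ROBOT

A 6-joint arm with a two-finger parallel gripper is mounted at the origin on the work surface. World frame = base frame: x ahead of the robot, y to its left, z up, the work surface at z = 0. Lengths are in m, angles in rad, forces in N, time in s.
With the tool pointing down it reaches from about 0.35 to 0.775 m from the base axis. Payload 5.5 kg.
Tool frame: the origin (TCP) lies where the fingers leave the gripper's body, on its centre line; the fingertips stand env.tip_reach ahead of it and the grasp point (between the pads) lies 54 mm ahead of it (env.tip_reach is the distance from the TCP to the fingertips, in m); z points along the fingers, y is the line along which they close (so a half turn about z gives the same grasp; the last joint's range is limited). The gripper opens to 85 mm and grips with 20 to 120 N. Pads are 22 mm wide; open, the fingers measure 114 mm over their backs; the gripper's body (76 mm by 85 mm) begins 54 mm behind the grasp point. The pads swing forward as they close: fully open they stand 13 mm farther back than shut.
Start: joints at [1.024, 0.313, 0.046, 1.304, 0, 1.431], TCP at [0.228, 0.528, 0.304] pointing down, gripper open.
Joint ranges: [-2.76, 2.76], [-0.86, 1.69], [-1.03, 1.26], [-2.2, 2.34], [-1.47, 1.5], [-3.14, 3.14]. Speed limits (rad/s): [2.57, 2.57, 3.14, 3.14, 3.14, 3.14].

INTERFACE

Orientations are given as a unit quaternion [w, x, y, z].
In Python, from workcell import status, optics, hand_in, env gives the robot as it stands.
- The arm moves only by the shell command python3 -m handwheel 'ROWS' [FORCE]. ROWS is a JSON object whose one key "deltas" holds a list of rows, each a list of 5 numbers: the opening, from -1 (shut) to 1 (fully open), then the shift along the tool's x, y, z in units of 40 mm (1.0 is 40 mm), then the turn about the tool's z in units of 10 degrees (1.0 is 10 degrees). In form: {"deltas": [[jaw, x, y, z, roll], ...]}. A call has 1 to 20 rows; each row shifts and turns the commanded pose from where the row before left it, along the tool's axes as they then stand; what a row does not reach is not made up. A row lasts 1/8 s, in which the tool goes at most 62.5 mm and 10.7 degrees, less where a joint would pass 70% of its speed; a pose out of reach is approached as far as the arm can. A call is refused whole if a number of a shift passes 1 or a number of a turn 1, either way. A call with a gripper value outside its range is refused whole. The fingers move at their own pace and stop on an object; FORCE is the grip in N (left out, the last holds). Time passes only in rows, so rows that do not move let the fingers close. It gives the time, the measured TCP pose, the force, the opening and the grip force at its end, in the units of the state.
- status.get_state(): the state, without advancing time (a new reading comes with each control period).
- optics.read_camera(name): name is "scene" or "top" or "wrist"; returns a dict with "frame" (400x640x3 uint8, red, green, blue), "depth" (400x640 float32, m along the optical axis (not along the pixel's ray), 0 where there is no reading), "vfov" (degrees; the focal length in pixels is half the picture's height over the tangent of half this angle, whatever the lens; pixels are square), "cx", "cy" (the principal point, pixels), "k1" (the pictures are not rectified: a ray, as slopes to the right and down, at radius r is drawn at 1 + k1 r^2 times it, then the intrinsics apply), "origin" and "attitude" of the camera in the world. Camera axes: x right, y down, z forward; pixel columns grow to the right and rows downward; lengths in m; the calibration is good to about 2 mm. A picture is of the moment at which its call begins.
- hand_in(): hands the job in; it is judged then, once.
The state is a dict: "clock": time; "joint_pos": joint angles; "qvel": joint speeds; "tau": joint torques, N m; "tcp_pos": TCP position; "orientation": TCP orientation; "wrist_force": force on the tool from outside, world axes, zero at the start; "ft_torque": the same for the moment, N m; "finger_gap": finger opening in m; "grip_force": force on a finger pad.
Only numpy, scipy, OpenCV 4.12 (cv2) and the standard library are available. Lean on these libraries where they do the work, as an engineer would, in place of code of your own. Each camera call takes 0.05 s, during which the arm holds its last target. There are 200 camera calls.

TASK

Take the sample dish of chocolates by its upright handle, carry it level to the empty round display stand, and press it straight down onto the stand's steel stud until it clicks and sits flat and fully home. Do not stop at the click and do not let go: keep pressing down firmly (about 15 N), and finish while still gripping the handle and pressing. Keep all four chocolates in the dish and leave everything else on the counter where it is.

Things in the scene. Friction and masses are not known exactly. Their poses are not given: they have to be found in the camera images.
- dish: Loose sample dish, 0.28 to 0.46 kg, standing on the counter: white tray 150 (its x) x 120 (its y) mm, rim 42 mm above its underside, on a round dark foot 72 mm across and 22 mm tall; an upright flat steel handle in the middle. Origin: centre of the foot's underside, z up; the tray's floor is 26 mm above it.
- dish_socket (a point): Mouth of the snap socket, the same point as the dish's origin, centre of the foot's underside. A round 27 mm bore goes up through a 3 mm thick lip and widens to 36 mm behind it; 22 mm deep in all.
- dish_grip (a point): Grip point in the dish's handle, on the dish's z axis, 72 mm above its underside. The handle is an upright plate 40 mm wide (along dish x) and 16 mm thick (along dish y: close the fingers along this); its top is 24 mm above this point, the tray's rim 30 mm below it.
- stand: The empty round wooden display stand, 92 mm across at its plinth and about 80 above, fixed to the counter; origin at the centre of its underside. A second stand, farther from the robot, already carries a like dish and is to be left alone.
- stud_seat (a point): Centre of the flat steel seat on top of the empty stand, 60 mm above the counter, z up. Fully home: the dish's underside flat on this seat, its origin at this point, turned any way round. There the force rises steeply.
- stud_tip (a point): Top of the steel stud, 18 mm above the seat on the stand's axis. The stud is 24 mm across for its lowest 10 mm, then tapers to 10 mm here. Three spring balls stick out 3.5 mm from its side, 7 mm above the seat. A held dish meets them 9 mm above the seat and needs 10 to 17 N until 6 mm above it; then comes the click: the force drops below zero (the balls draw it down) and it goes home.
- praline0: One of the four loose chocolates in the dish, 26 mm across, 14 mm tall, 15 g; origin at its underside.
- praline1: One of the four loose chocolates in the dish, 26 mm across, 14 mm tall, 15 g; origin at its underside.
- praline2: One of the four loose chocolates in the dish, 26 mm across, 14 mm tall, 15 g; origin at its underside.
- praline3: One of the four loose chocolates in the dish, 26 mm across, 14 mm tall, 15 g; origin at its underside.
- spool: Bystander, loose: ribbon spool, 60 mm across, 30 mm tall; origin at the centre of its underside.
- giftbox: Bystander, loose: flat gift box 124 x 94 x 42 mm; origin at the centre of its underside.
- honey: Bystander, loose: small round jar with brass cap, 52 mm across, 85 mm tall; origin at the centre of its underside.
- tongs: Bystander, loose: steel tongs lying flat, about 180 x 50 x 7 mm; origin at the centre of its underside.
- cups: Bystander, loose: stack of paper cups, 62 mm across, 58 mm tall; origin at the centre of its underside.
- card: Bystander, loose: upright card on a small wooden block, 80 mm wide, 62 mm tall; origin at the centre of its underside.
- tin: Bystander, loose: round copper tin, 87 mm across, 52 mm tall; origin at the centre of its underside.
Mind the look-alikes: they are no part of the job. What is shaped like the dish but yellow is not meant.

How it is judged:
By the outcome, as a careful person would: the job done as asked, in the order asked, and still so for the second after the job is handed in, while the arm keeps its last pose, push and grip.
It also fails if it takes over 56 s, if anything falls off the work surface, if the arm or the gripper's body presses on something with over 40 N, if the wrist force passes 120 N, or if a joint passes its speed limit or range.

## Working session

There is one attempt and no reset: what is moved stays moved. The work goes in short steps, Python scripts to look and compute and a shell command to move; the robot and the scene stay as the last step left them, time stands still between calls to the robot, and variables do not carry over. Pictures are saved under pics/ and viewed, at most 10 in all, crops included, and the job is handed in when it is done.

```bash
mkdir -p pics; ls; cat > h.py <<'E'
import numpy as np, cv2, pickle
from scipy.spatial.transform import Rotation as R
def grab(n):
    from workcell import optics
    d=optics.read_camera(n); pickle.dump(d,open(f'pics/{n}.pkl','wb')); return d
def load(n): return pickle.load(open(f'pics/{n}.pkl','rb'))
def pose(d):
    a=np.array(d['attitude'],float)
    M=a if a.shape==(3,3) else R.from_quat(a[[1,2,3,0]]).as_matrix()
    return np.array(d['origin']),M
def rays(d,uv):
    f=200/np.tan(np.radians(d['vfov'])/2); K=np.array([[f,0,d['cx']],[0,f,d['cy']],[0,0,1.]])
    p=cv2.undistortPoints(np.array(uv,float).reshape(-1,1,2),K,np.array([d['k1'],0,0,0,0.])).reshape(-1,2)
    return np.c_[p,np.ones(len(p))]
def onplane(d,uv,z):
    o,M=pose(d); r=rays(d,uv)@M.T
    return o+r*((z-o[2])/r[:,2])[:,None]
def cloud(d):
    v,u=np.mgrid[:400,:640]; r=rays(d,np.c_[u.ravel(),v.ravel()])
    o,M=pose(d); return (o+(r*d['depth'].reshape(-1,1))@M.T).reshape(400,640,3)
E
python3 - <<'E'
from h import *
from workcell import status,env
for n in('top','scene'):
    d=grab(n); cv2.imwrite(f'pics/{n}0.png',d['frame'][:,:,::-1]); print(n,d['vfov'],d['cx'],d['cy'],d['k1'],d['origin'],d['attitude'])
print(env.tip_reach,status.get_state())
E
```

```text
pics
top 43.40422474104007 319.24122512566936 200.68174629149473 0.055346308920226475 [ 0.2986329  -0.02326065  1.43647624] [-0.05252154  0.70977077 -0.70058881  0.05140293]
scene 44.11430841622556 322.60815816385724 204.53911201102892 -0.027574188749224085 [0.93264013 0.77642832 1.2413385 ] [-0.0761311   0.22301135  0.92005987 -0.31298534]
0.0726 {'clock': 0.1, 'joint_pos': array([ 1.02440223e+00,  3.13938594e-01,  4.51140613e-02,  1.30361082e+00,
       -7.63623204e-06,  1.43121078e+00]), 'qvel': array([-8.97731301e-04, -4.08039196e-03,  1.94188221e-03, -3.61593235e-05,
       -3.11162321e-05,  1.28835112e-03]), 'tau': array([ 2.55257524e-03, -4.81722879e+01,  2.99245745e+01,  1.27421587e-02,
       -1.66293480e-04,  2.00344743e-05]), 'tcp_pos': array([0.22734499, 0.52778589, 0.30309917]), 'orientation': array([-2.72009887e-04,  2.02004517e-01,  9.79384247e-01, -7.73062893e-04]), 'wrist_force': array([-0.29002253,  0.13915386,  0.10467763]), 'ft_torque': array([-0.02452362,  0.00731106,  0.07477544]), 'grip_force': 0.0, 'finger_gap': 0.08545035706804721}
```

View pics/top0.png

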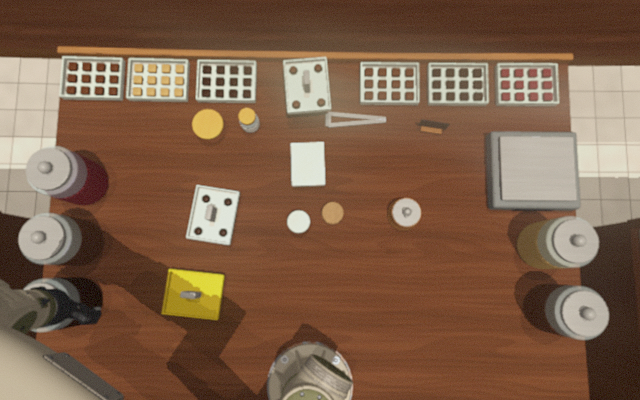

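View pics/scene0.png

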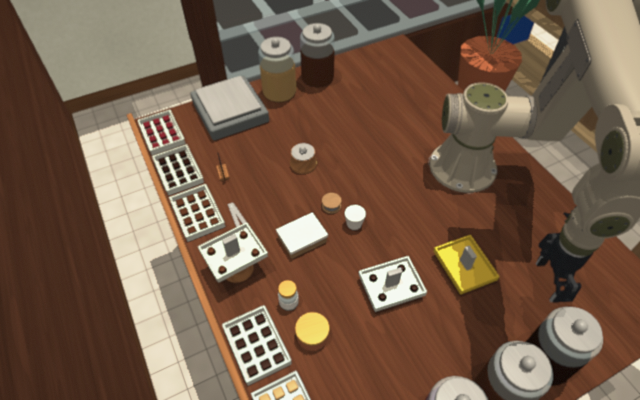

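The top view shows the white dish at (213,214), the empty stand at (406,212), the occupied stand at (306,85), and the yellow decoy at (194,293). In the scene view the dish is at (392,283) and the stand at (303,157).

```bash
python3 - <<'E'
from h import *
d=load('top'); f=d['frame']; hsv=cv2.cvtColor(f,cv2.COLOR_RGB2HSV)
def blob(m,c,r):
    k=np.zeros_like(m); cv2.circle(k,c,r,255,-1); m=cv2.bitwise_and(m,k)
    cs,_=cv2.findContours(m,cv2.RETR_EXTERNAL,cv2.CHAIN_APPROX_NONE); return max(cs,key=cv2.contourArea)
for n,c in(('top',(213,214)),('scene',(392,283))):
    d=load(n); hsv=cv2.cvtColor(d['frame'],cv2.COLOR_RGB2HSV)
    m=cv2.inRange(hsv,(0,0,95),(180,75,255)); ct=blob(m,c,42)
    P=onplane(d,ct.reshape(-1,2),0.042)
    r=cv2.minAreaRect(P[:,:2].astype(np.float32)*1000); print(n,'tray',r)
C=cloud(load('top'))
s=C[190:240,185:242].reshape(-1,3)
h=s[(s[:,2]>.08)&(s[:,2]<.11)]; print('handle top',len(h),h.mean(0),cv2.minAreaRect((h[:,:2]*1000).astype(np.float32)))
s=C[190:240,385:430].reshape(-1,3); 
for a,b in((.052,.066),(.07,.09)):
    q=s[(s[:,2]>a)&(s[:,2]<b)]
    if len(q): print('stand',a,len(q),np.median(q,0),cv2.minEnclosingCircle((q[:,:2]*1000).astype(np.float32)))
C2=cloud(load('scene')); s=C2[135:180,280:325].reshape(-1,3)
for a,b in((.052,.066),(.07,.09)):
    q=s[(s[:,2]>a)&(s[:,2]<b)]
    if len(q): print('stand sc',a,len(q),np.median(q,0),cv2.minEnclosingCircle((q[:,:2]*1000).astype(np.float32)))
s=C2[250:320,350:430].reshape(-1,3); h=s[(s[:,2]>.065)&(s[:,2]<.12)]; print('handle sc',len(h),h.mean(0),h.max(0),cv2.minAreaRect((h[:,:2]*1000).astype(np.float32)))
a=cv2.resize(load('top')['frame'][180:250,170:440],None,fx=2.9,fy=2.9,interpolation=2)
b=cv2.resize(load('scene')['frame'][130:320,270:440],None,fx=2,fy=2,interpolation=2)
o=np.zeros((a.shape[0]+b.shape[0],a.shape[1],3),np.uint8); o[:a.shape[0]]=a; o[a.shape[0]:,:b.shape[1]]=b
cv2.imwrite('pics/crop1.png',o[:,:,::-1]); print(o.shape)
E
```

```text
top tray ((463.18865966796875, 277.26239013671875), (127.56908416748047, 156.03274536132812), 81.60538482666016)
scene tray ((462.72161865234375, 280.7453308105469), (130.0838165283203, 157.1534881591797), 81.65705108642578)
handle top 105 [0.46279216 0.27743747 0.09436879] ((463.5338134765625, 278.9195861816406), (17.29219627380371, 38.741798400878906), 82.49279022216797)
stand 0.052 587 [ 0.47389138 -0.25830124  0.05974247] ((475.2948913574219, -260.28033447265625), 40.40846252441406)
stand 0.07 55 [ 0.4743422  -0.25862327  0.07477262] ((473.5772399902344, -260.74786376953125), 13.722627639770508)
stand sc 0.052 320 [ 0.47764013 -0.25182056  0.05917042] ((475.71380615234375, -259.1822204589844), 42.74399185180664)
stand sc 0.07 27 [ 0.47381362 -0.25495457  0.07313866] ((474.8099060058594, -251.35939025878906), 14.392327308654785)
handle sc 157 [0.46397652 0.28130174 0.08640967] [0.48268061 0.28958445 0.10121928] ((462.1737976074219, 279.0484924316406), (18.552785873413086, 40.699913024902344), 82.74573516845703)
(583, 783, 3)
```

View pics/crop1.png

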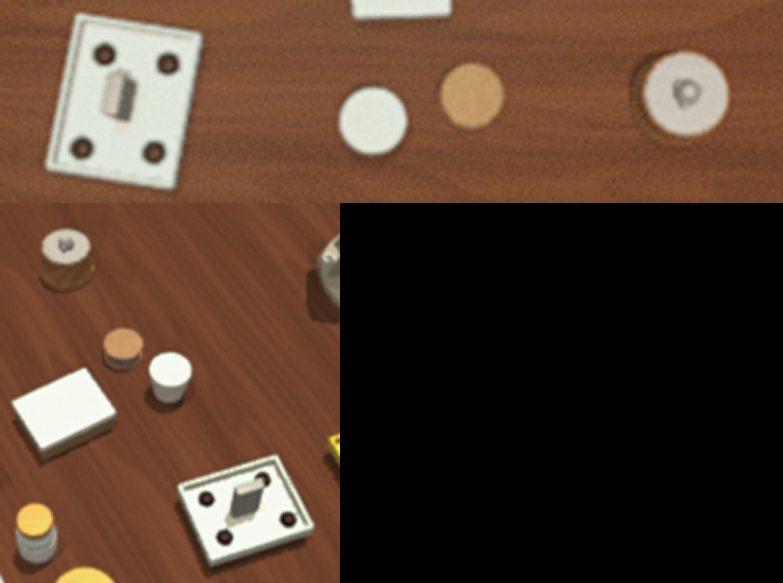

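The crop shows the handle at about (120,97), along the tray's long axis, with four pralines in the tray. The stand and its stud are at (686,93). Sizes and heights match the given ones. Next I move above the dish.

```bash
python3 -m handwheel '{"deltas":[[1,0,0,0,-0.5],[1,0,0,0,-0.5],[1,0,0,0,-0.49],[1,-0.4,-0.3,0,0],[1,-0.67,-0.53,0,0],[1,-0.67,-0.53,0,0],[1,-0.67,-0.53,0,0],[1,-0.67,-0.53,0,0],[1,-0.67,-0.53,0,0],[1,-0.67,-0.53,0,0],[1,-0.67,-0.53,0,0],[1,-0.67,-0.53,0,0],[1,-0.67,-0.53,0,0],[1,-0.3,-0.23,0.3,0],[1,0,0,0.5,0],[1,0,0,0.5,0],[1,0,0,0,0],[1,0,0,0,0]]}' 40
cat >> h.py <<'E'
def to(xyz):
    from workcell import status
    s=status.get_state(); M=R.from_quat(np.array(s['orientation'])[[1,2,3,0]]).as_matrix()
    print('tcp',s['tcp_pos'].round(4),'tool y deg',np.degrees(np.arctan2(M[1,1],M[0,1])).round(2),'units',((np.array(xyz)-s['tcp_pos'])@M/0.04).round(3))
E
python3 - <<'E'
from h import *
d=grab('wrist'); cv2.imwrite('pics/w1.png',d['frame'][:,:,::-1]); C=cloud(d)
for a,b in((.085,.105),(.03,.05)):
    q=C[(C[:,:,2]>a)&(C[:,:,2]<b)&(abs(C[:,:,0]-.463)<.1)&(abs(C[:,:,1]-.279)<.09)]
    print(len(q),q.mean(0) if len(q) else 0,cv2.minAreaRect((q[:,:2]*1000).astype(np.float32)) if len(q) else 0)
to([.463,.279,.126])
E
```

```text
clock: 2.35
tcp_pos: [0.4627, 0.2791, 0.2522]
orientation: [-0.0, 0.073, 0.997, 0.0]
wrist_force: [-0.0, -0.5, 0.4]
finger_gap: 0.0856
grip_force: 0.0
964 [0.45863965 0.27891114 0.09597559] ((460.2594299316406, 278.7118835449219), (16.006193161010742, 38.20393753051758), 81.59353637695312)
5547 [0.4594801  0.27821048 0.03939563] ((461.0969543457031, 278.54425048828125), (121.03448486328125, 149.49862670898438), 81.57161712646484)
tcp [0.463  0.2792 0.2526] tool y deg 81.6 units [ 1.000e-03 -7.000e-03  3.164e+00]
```

View pics/w1.png

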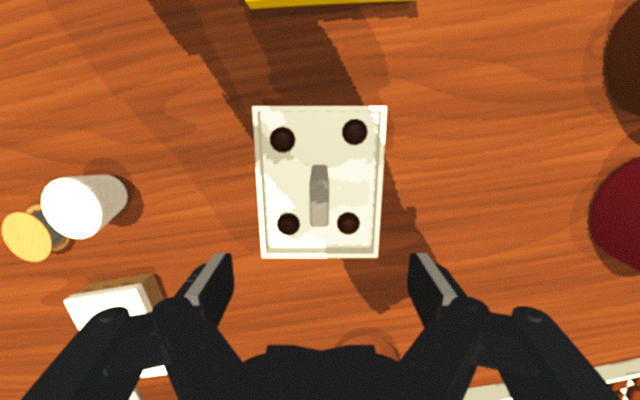

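The wrist view shows the dish centred between the fingers, with the handle at (319,195) and the rim square to the tool. It agrees within 2 mm, so I descend and grip.

```bash
python3 -m handwheel '{"deltas":[[1,0.03,0,0.4,0],[1,0,0,0.5,0],[1,0,0,0.5,0],[1,0,0,0.5,0],[1,0,0,0.5,0],[1,0,0,0.4,0],[1,0,0,0.25,0],[1,0,0,0.11,0],[1,0,0,0,0],[0,0,0,0,0],[-0.4,0,0,0,0],[-0.7,0,0,0,0],[-1,0,0,0,0],[-1,0,0,0,0],[-1,0,0,0,0],[-1,0,0,0,0],[-1,0,0,0,0]]}' 70; python3 -c "
from h import *
to([.462,.279,.126])"
```

```text
clock: 4.53
tcp_pos: [0.4617, 0.2791, 0.1256]
orientation: [0.0, 0.073, 0.997, -0.0]
wrist_force: [0.1, -2.7, 3.2]
finger_gap: 0.0154
grip_force: 69.2
tcp [0.4617 0.2791 0.1256] tool y deg 81.59 units [-0.008 -0.    -0.01 ]
```

```bash
python3 -m handwheel '{"deltas":[[-1,0,0,-0.05,0],[-1,0,0,-0.15,0],[-1,0,0,-0.25,0],[-1,0,0,-0.35,0],[-1,0,0,-0.4,0],[-1,0,0,-0.4,0],[-1,0,0,-0.4,0],[-1,0,0,-0.4,0],[-1,0,0,-0.4,0],[-1,0,0,-0.35,0],[-1,0,0,-0.25,0],[-1,0,0,-0.15,0],[-1,0,0,-0.05,0],[-1,0,0,0,0],[-1,0,0,0,0],[-1,0,0,0,0]]}' 70; python3 - <<'E'
from h import *
from workcell import status
s=status.get_state(); print(s['joint_pos'].round(3),s['wrist_force'].round(2),s['ft_torque'].round(3))
d=grab('wrist'); cv2.imwrite('pics/w2.png',d['frame'][:,:,::-1])
d=grab('scene'); cv2.imwrite('pics/s2.png',d['frame'][150:350,250:490,::-1].repeat(2,0).repeat(2,1))
to([.4745,-.2595,.27])
E
```

```text
clock: 6.52
tcp_pos: [0.4615, 0.2791, 0.2691]
orientation: [-0.0, 0.073, 0.997, -0.0]
wrist_force: [-0.0, -0.2, -4.3]
finger_gap: 0.0153
grip_force: 68.3
[ 0.395  0.257 -0.115  1.199  0.     0.542] [-0.05 -0.21 -4.29] [-0.007 -0.026 -0.011]
tcp [0.4616 0.2792 0.2693] tool y deg 81.59 units [ -2.289 -13.274  -0.017]
```

View pics/w2.png

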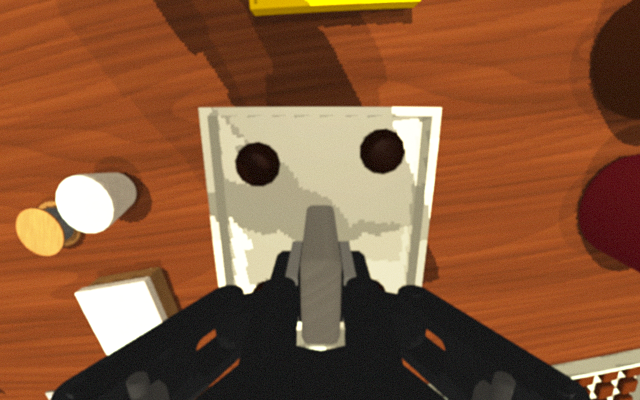

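The dish is held level, with the near pralines visible at (258,163) and (381,151), and its weight reads 4.3 N. I carry it past the stand so the wrist camera can see the stand, which cancels camera bias against the earlier dish measurement.

```bash
python3 -m handwheel '{"deltas":[[-1,-0.042,-0.1,0,0],[-1,-0.105,-0.25,0,0],[-1,-0.168,-0.4,0,0],[-1,-0.232,-0.55,0,0],[-1,-0.286,-0.68,0,0],[-1,-0.286,-0.68,0,0],[-1,-0.286,-0.68,0,0],[-1,-0.286,-0.68,0,0],[-1,-0.286,-0.68,0,0],[-1,-0.286,-0.68,0,0],[-1,-0.286,-0.68,0,0],[-1,-0.286,-0.68,0,0],[-1,-0.286,-0.68,0,0],[-1,-0.286,-0.68,0,0],[-1,-0.286,-0.68,0,0],[-1,-0.286,-0.68,0,0]]}' 70
python3 -m handwheel '{"deltas":[[-1,-0.286,-0.68,0,0],[-1,-0.286,-0.68,0,0],[-1,-0.286,-0.68,0,0],[-1,-0.232,-0.55,0,0],[-1,-0.168,-0.4,0,0],[-1,-0.105,-0.25,0,0],[-1,-0.042,-0.1,0,0],[-1,0,0,0,0],[-1,0,0,0,0],[-1,0,0,0,0],[-1,0,0,0,0]]}' 70
python3 - <<'E'
from h import *
d=grab('wrist'); cv2.imwrite('pics/w3.png',d['frame'][:,:,::-1]); C=cloud(d)
near=(abs(C[:,:,0]-.4745)<.06)&(abs(C[:,:,1]+.2595)<.06)
for a,b in((.05,.066),(.068,.085)):
    q=C[near&(C[:,:,2]>a)&(C[:,:,2]<b)]
    if len(q)>3: print(a,len(q),np.median(q,0),cv2.minEnclosingCircle((q[:,:2]*1000).astype(np.float32)),(q[:,:2].max(0)+q[:,:2].min(0))/2)
to([.4745,-.2595,.27])
E
```

```text
clock: 8.62
tcp_pos: [0.5634, -0.1207, 0.2695]
orientation: [0.0, 0.074, 0.997, -0.0]
wrist_force: [-0.0, -0.0, -3.8]
finger_gap: 0.0154
grip_force: 68.3
clock: 10.0
tcp_pos: [0.5999, -0.2584, 0.2696]
orientation: [0.0, 0.073, 0.997, 0.0]
wrist_force: [0.2, -0.3, -4.3]
finger_gap: 0.0149
grip_force: 68.4
0.05 6317 [ 0.47308177 -0.2590657   0.06058723] ((472.9994812011719, -259.43212890625), 40.2968635559082) [ 0.47363913 -0.25942399]
0.068 812 [ 0.47413781 -0.25875846  0.07419565] ((472.9728698730469, -259.6144714355469), 15.346217155456543) [ 0.47123307 -0.26079796]
tcp [ 0.5999 -0.2584  0.2696] tool y deg 81.62 units [ 3.097 -0.483 -0.01 ]
```

View pics/w3.png

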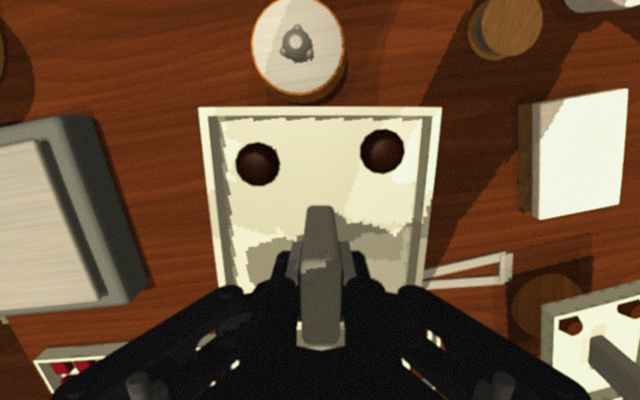

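The wrist view shows the stand's seat centred near (297,45), with the stud and its three balls. The pralines are undisturbed. Corrected for wrist and top camera bias, the target TCP is about (0.4734, -0.2591).

```bash
python3 -m handwheel '{"deltas":[[-1,0.1,-0.015,0,0],[-1,0.25,-0.038,0,0],[-1,0.4,-0.061,0,0],[-1,0.5,-0.077,0,0],[-1,0.625,-0.096,0,0],[-1,0.5,-0.077,0,0],[-1,0.4,-0.061,0,0],[-1,0.25,-0.038,0,0],[-1,0.1,-0.015,0,0],[-1,0,0,0.1,0],[-1,0,0,0.25,0],[-1,0,0,0.3,0],[-1,0,0,0.3,0],[-1,0,0,0.25,0],[-1,0,0,0.15,0],[-1,0,0,0.05,0],[-1,0,0,0,0],[-1,0,0,0,0],[-1,0,0,0,0]]}' 90
python3 - <<'E'
from h import *
from workcell import status
s=status.get_state(); print(s['wrist_force'].round(2),s['ft_torque'].round(3))
d=grab('scene'); cv2.imwrite('pics/s4.png',cv2.resize(d['frame'][90:240,210:410],None,fx=3,fy=3)[:,:,::-1])
to([.4734,-.2591,.205])
E
```

```text
clock: 12.42
tcp_pos: [0.4735, -0.2595, 0.2139]
orientation: [0.0, 0.073, 0.997, -0.0]
wrist_force: [0.4, 0.1, -4.4]
finger_gap: 0.015
grip_force: 87.7
[ 0.4   0.08 -4.38] [-0.008 -0.016 -0.019]
tcp [ 0.4735 -0.2595  0.2138] tool y deg 81.59 units [0.005 0.011 0.22 ]
```

View pics/s4.png

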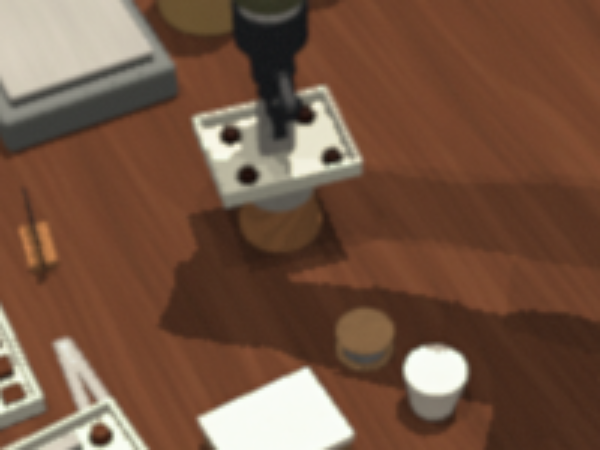

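The scene view shows all four pralines in the dish, level above the stand, with the arm and dish aligned. I descend slowly and watch the force.

```bash
python3 -m handwheel '{"deltas":[[-1,0,0.01,0.07,0],[-1,0,0,0.1,0],[-1,0,0,0.1,0],[-1,0,0,0.1,0],[-1,0,0,0.05,0],[-1,0,0,0,0],[-1,0,0,0,0]]}' 110;  python3 -m handwheel '{"deltas":[[-1,0,0,0.03,0],[-1,0,0,0.03,0],[-1,0,0,0,0]]}' 110
```

```text
clock: 13.35
tcp_pos: [0.4735, -0.2591, 0.1968]
orientation: [0.0, 0.073, 0.997, -0.0]
wrist_force: [-0.3, 0.0, -3.2]
finger_gap: 0.0148
grip_force: 107.1
clock: 13.72
tcp_pos: [0.4736, -0.2593, 0.1947]
orientation: [0.0, 0.073, 0.997, -0.0]
wrist_force: [-0.2, 0.6, 0.6]
finger_gap: 0.0146
grip_force: 107.7
```

```bash
for i in 1 ; do python3 -m handwheel '{"deltas":[[-1,0,0,0.03,0],[-1,0,0,0,0]]}' 110; python3 -m handwheel '{"deltas":[[-1,0,0,0.03,0],[-1,0,0,0,0]]}' 110; python3 -m handwheel '{"deltas":[[-1,0,0,0.03,0],[-1,0,0,0,0]]}' 110;  python3 -m handwheel '{"deltas":[[-1,0,0,0.03,0],[-1,0,0,0,0]]}' 110; done | egrep 'tcp|wrist|grip'
```

```text
tcp_pos: [0.4739, -0.2593, 0.1941]
wrist_force: [-1.5, 0.6, 5.1]
grip_force: 108.5
tcp_pos: [0.4737, -0.2594, 0.1928]
wrist_force: [-2.4, -0.4, 3.4]
grip_force: 108.3
tcp_pos: [0.4733, -0.2591, 0.1899]
wrist_force: [0.1, -2.4, -6.0]
grip_force: 107.1
tcp_pos: [0.4731, -0.2589, 0.1879]
wrist_force: [1.7, -3.5, -14.5]
grip_force: 107.2
```

```bash
(python3 -m handwheel '{"deltas":[[-1,0,0,0.03,0],[-1,0,0,0,0]]}' 110; python3 -m handwheel '{"deltas":[[-1,0,0,0.03,0],[-1,0,0,0,0]]}' 110; python3 -m handwheel '{"deltas":[[-1,0,0,0.02,0],[-1,0,0,0,0]]}' 110) | egrep 'tcp|wrist|grip'
```

```text
tcp_pos: [0.4731, -0.2588, 0.1874]
wrist_force: [1.3, -2.6, -13.2]
grip_force: 107.3
tcp_pos: [0.4733, -0.2589, 0.1871]
wrist_force: [-0.5, -2.0, -10.4]
grip_force: 107.8
tcp_pos: [0.4735, -0.2589, 0.1866]
wrist_force: [-1.2, -0.8, -6.8]
grip_force: 108.2
```

```bash
(python3 -m handwheel '{"deltas":[[-1,0,0,0.03,0],[-1,0,0,0,0],[-1,0,0,0,0]]}' 110; python3 -m handwheel '{"deltas":[[-1,0,0,0.03,0],[-1,0,0,0,0],[-1,0,0,0,0]]}' 110;python3 -m handwheel '{"deltas":[[-1,0,0,0.02,0],[-1,0,0,0,0],[-1,0,0,0,0],[-1,0,0,0,0]]}' 110) | egrep 'tcp|wrist|grip'
```

```text
tcp_pos: [0.4737, -0.259, 0.1857]
wrist_force: [-0.4, 0.4, 0.1]
grip_force: 109.1
tcp_pos: [0.4738, -0.2591, 0.1856]
wrist_force: [-2.6, 1.6, 9.1]
grip_force: 110.4
tcp_pos: [0.4738, -0.2591, 0.1856]
wrist_force: [-4.5, 1.8, 13.5]
grip_force: 111.1
```

```bash
python3 -m handwheel '{"deltas":[[-1,0.012,0,0.006,0],[-1,0,0,0,0],[-1,0,0,0,0],[-1,0,0,0,0],[-1,0,0,0,0]]}' 110
python3 - <<'E'
from h import *
from workcell import status
d=grab('scene'); C=cloud(d); cv2.imwrite('pics/s5.png',cv2.resize(d['frame'][90:240,210:410],None,fx=3,fy=3)[:,:,::-1])
s=status.get_state(); print(s['wrist_force'].round(2),s['ft_torque'].round(3),s['tcp_pos'].round(4))
E
```

```text
clock: 17.35
tcp_pos: [0.4737, -0.2591, 0.1856]
orientation: [0.002, 0.073, 0.997, -0.001]
wrist_force: [-4.3, 2.6, 13.9]
finger_gap: 0.0145
grip_force: 111.2
[-3.96  2.61 14.08] [1.069 0.773 0.039] [ 0.4737 -0.2591  0.1856]
```

View pics/s5.png

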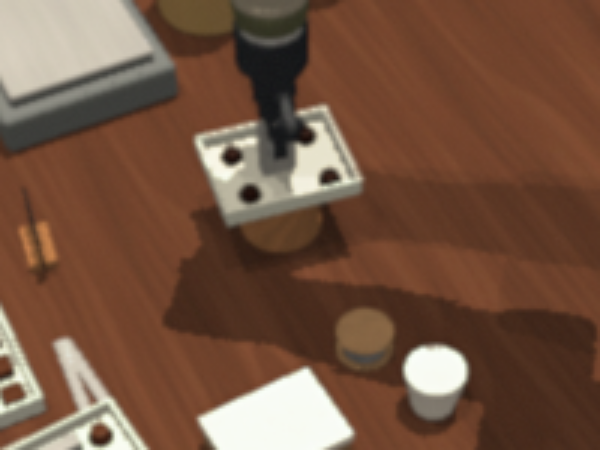

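The dish sits flat on the stand with all four pralines inside. The TCP height is exactly 60 mm above the grasp height, and the push is steady at about 14 N.

```bash
python3 -c "
from workcell import hand_in
print(hand_in())"
```

```text
the job is handed in; nothing more can be done
None
```

The job is handed in at about 17 s of the 56 s allowed: the dish clicked and is fully home on the empty stand with all four chocolates in it, still gripped and pressed down at a wrist reading of about 14 N (roughly 18 N on the seat with the dish's weight).

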